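Stand up the fallen sauce canister, seat it on the dosing dock and hold it down

ROBOT

A 6-joint arm with a two-finger parallel gripper is mounted at the origin on the work surface. World frame = base frame: x ahead of the robot, y to its left, z up, the work surface at z = 0. Lengths are in m, angles in rad, forces in N, time in s.
With the tool pointing down it reaches from about 0.25 to 0.775 m from the base axis. Payload 8.9 kg.
Tool frame: the origin (TCP) lies at the very end of the fingers, on their centre line; the grasp point (between the pads) lies 19 mm behind it (r.grip_depth is the distance from the TCP to the grasp point, in m); z points along the fingers, y is the line along which they close (so a half turn about z gives the same grasp; the last joint's range is limited). The gripper opens to 85 mm and grips with 20 to 120 N. Pads are 22 mm wide; open, the fingers measure 114 mm over their backs; the gripper's body (76 mm by 85 mm) begins 54 mm behind the grasp point. The pads swing forward as they close: fully open they stand 13 mm farther back than shut.
Start: joints at [1.05, 0.291, -0.153, 1.127, 0, 1.431], TCP at [0.196, 0.487, 0.231] pointing down, gripper open.
Joint ranges: [-2.52, 2.52], [-0.91, 1.74], [-1.3, 1.37], [-1.96, 2.02], [-1.52, 1.47], [-3.14, 3.14]. Speed limits (rad/s): [2.22, 2.22, 2.79, 3.14, 3.14, 3.14].

INTERFACE

Orientations are given as a 3x3 rotation matrix whose columns are the frame's x, y, z axes.
In Python, from rig import r gives the robot as it stands.
- The arm moves only by the shell command python3 shift.py 'ROWS' [OPENING] [FORCE]. ROWS is a JSON list of rows, 1 to 5 of them, each an object with the fields dx, dy, dz (the shift in units of 20 mm), spin (a turn about the tool's z in units of 0.2 rad); a field left out counts as zero; each row is the pose to reach, as a shift and turn from the pose commanded when the command began, along the tool's axes at that moment; what a row does not reach only later rows make up. A row lasts 1/10 s, in which the tool goes at most 0.05 m and 0.15 rad, less where a joint would pass 70% of its speed; a pose out of reach is approached as far as the arm can. OPENING is the opening from 0.0 (shut) to 1.0 (fully open), set as the command begins (- or left out keeps the last). The fingers move at their own pace and stop on an object; FORCE is the grip in N (left out, the last holds). Time passes only in rows, so rows that do not move let the fingers close. It prints the time, the measured TCP pose, the force, the opening and the grip force at its end. Input that does not fit is refused with a message, and nothing moves.
- r.get_obs(): the state, without advancing time (a new reading comes with each control period).
- r.snapshot(name): name is "scene" or "top" or "wrist"; returns the picture (420x560x3 uint8, blue, green, red); there is no depth.
- r.camera_info(name): a dict with "K" (3x3 intrinsics, pixels), "R" (3x3) and "t" (3): a world point X has camera coordinates R X + t. Camera axes: x right, y down, z forward; pixel columns grow to the right and rows downward; lengths in m; the calibration is good to about 2 mm. A picture is of the moment at which its call begins: read the wrist's pose just before it. camera_info takes no time and is no camera call; for the wrist camera it gives the pose at the moment of the call.
- r.close_job(): hands the job in; it is judged then, once.
The state is a dict: "t": time; "joints": joint angles; "qvel": joint speeds; "tau": joint torques, N m; "tool_pos": TCP position; "tool_rot": TCP orientation; "contact_force": force on the tool from outside, world axes, zero at the start; "wrist_torque": the same for the moment, N m; "grip_width": opening from 0.0 (shut) to 1.0 (fully open); "gripper_force": force on a finger pad.
Only numpy, scipy, OpenCV 4.12 (cv2) and the standard library are available. Lean on these libraries where they do the work, as an engineer would, in place of code of your own. Each camera call takes 0.05 s, during which the arm holds its last target. There are 200 camera calls.

TASK

The blue sauce canister has toppled over: stand it upright, lid up, then bring it to the grey dosing dock and slide it over the brass locating pin, which disappears under it, until it drops on. Press it fully down against the dock's sprung white seat and finish while still holding it down there with the gripper; do not let go. Leave the other things on the counter where they are.

Things in the scene. Friction and masses are not known exactly. Their poses are not given: they have to be found in the camera images.
- canister: Blue square sauce canister, 54 x 54 x 105 mm high with its white lid (top 18 mm); rigid, closed, 0.2 to 0.4 kg; grip any side. Origin: centre of its underside (end without lid). z runs from underside to lid; x, y square to its sides. It starts lying on one side on clear counter, origin 27 mm up, z level and towards the robot's left (world +y) within 0.6 rad.
- canister_socket (a point): Centre of the mouth of the round blind socket in the canister's underside (same point as the canister's origin): 15 mm across, 22 mm deep, 2 mm chamfer at the mouth. It fits the pin at any yaw.
- canister_lid (a point): Centre of the top of the canister's lid, 105 mm along the canister's z from its origin.
- dock: The dosing dock, fixed to the counter: grey block 130 x 130 mm, 30 mm high, with a sprung white seat plate on top (90 x 90 mm, 10 mm thick) and a brass pin through the seat's middle. Origin: centre of the block's underside on the counter; z up.
- pin_tip (a point): Tip of the fixed upright brass locating pin, 52 mm above the counter. The pin is 12 mm across, its last 4 mm tapered to 7 mm; it stands 10 mm above the seat's top when the seat is up. It stays put when the seat goes down.
- seat (a joint): How far the white seat plate is pressed down, in m: 0 = up (its top 42 mm above the counter), 0.008 = fully down on its stop (top at 34 mm). Sprung: about 6 N start it moving, 14 N put it fully down. The canister's own 2 to 4 N are part of that and alone do not sink it. It springs back up when let go.
- seat_top (a point): Centre of the seat plate's top face (the pin stands through a 20 mm hole there).
- bowl: Bystander: loose red bowl, 110 mm across, 40 mm high. Origin: centre of its underside.
- pan: Bystander: loose steel cup, 90 mm across, 70 mm high. Origin: centre of its underside.
- spray: Bystander: loose white spray bottle with a red head, 68 mm across, 183 mm high. Origin: centre of its underside.
- jar: Bystander: loose amber jar with a green cap, 60 mm across, 90 mm high. Origin: centre of its underside.
- spare_canister: Bystander: a full yellow canister with a white lid, 56 mm square, 103 mm high, standing. Origin: centre of its underside.
- spatula: Bystander: loose spatula lying flat, 240 mm long, near the robot's left. Origin: near its middle, on the counter.

How it is judged:
On the way, in this order (a step that is already met when the one before it is completed fails the run):
1. the canister is upright, lid up (angle between canister's own z axis and vertical below 0.15 rad), for 0.2 s.
2. the canister, upright, has dropped over the pin (underside centre within 3 mm of the pin's axis and at least 6 mm below its tip) (horizontal distance between canister and pin_tip below 0.003 m and z of canister in the frame of pin_tip below -0.006 m and angle between canister's own z axis and vertical below 0.08 rad), for 0.1 s.
At the end, for the whole second after the job is handed in: The canister is upright (0.08 rad), centred within 3 mm of the pin, its underside at least 6 mm below the pin tip; the seat is down by more than 6 of its 8 mm, with over 6 N between canister and dock; the canister is at rest and still held by the fingers (over 2 N) (all of step 2 and value of joint seat above 0.006 m and contact force between the fingers and canister above 2 N and contact force between canister and dock above 6 N and linear speed of canister below 0.02 m/s); the arm keeps its last pose, push and grip.
It fails at once if another thing on the counter (bowl, cup, spray bottle, jar, yellow canister, spatula) is pushed more than 30 mm away or tipped over (distance of any of bowl, pan, spray, jar, spare_canister, spatula from where it was at the start of the episode above 0.03 m or angle between any of bowl, pan, spray, jar, spare_canister, spatula's own z axis and vertical above 0.5 rad).
It also fails if it takes over 61 s, if anything falls off the work surface, if the arm or the gripper's body presses on something with over 40 N, if the wrist force passes 120 N, or if a joint passes its speed limit or range.

## Working session

There is one attempt and no reset: what is moved stays moved. The work goes in short steps, Python scripts to look and compute and a shell command to move; the robot and the scene stay as the last step left them, time stands still between calls to the robot, and variables do not carry over. Pictures are saved under pics/ and viewed, at most 10 in all, crops included, and the job is handed in when it is done.

```bash
mkdir -p pics; ls; python3 - <<'E'
from rig import r
import cv2,numpy as np
o=r.get_obs();print(o['t'],o['tool_pos'],o['tool_rot'])
for n in("scene","top"):
    cv2.imwrite(f"pics/{n}0.png",r.snapshot(n)); c=r.camera_info(n);print(n,c)
E
```

```text
pics
rig.py
shift.py
0.0 [0.19539691 0.48680052 0.23072673] [[-9.27975988e-01  3.72639500e-01 -6.06959586e-04]
 [ 3.72639971e-01  9.27975278e-01 -1.15562801e-03]
 [ 1.32610848e-04 -1.29857244e-03 -9.99999148e-01]]
scene {'K': array([[426.22694434,   0.        , 283.78640594],
       [  0.        , 426.22694434, 208.99742495],
       [  0.        ,   0.        ,   1.        ]]), 'R': array([[ 0.81179612,  0.58392102,  0.004827  ],
       [ 0.48671695, -0.67204471, -0.55808827],
       [-0.32263551,  0.45540328, -0.82976755]]), 't': array([-0.46947861, -0.19318511,  1.28094199])}
top {'K': array([[471.86623816,   0.        , 283.06506443],
       [  0.        , 471.86623816, 204.56386217],
       [  0.        ,   0.        ,   1.        ]]), 'R': array([[ 0.01379449, -0.99984762,  0.01069831],
       [-0.98418394, -0.01546664, -0.17647311],
       [ 0.17661169, -0.00809474, -0.98424732]]), 't': array([0.04034832, 0.54098442, 1.23823338])}
```

View pics/top0.png

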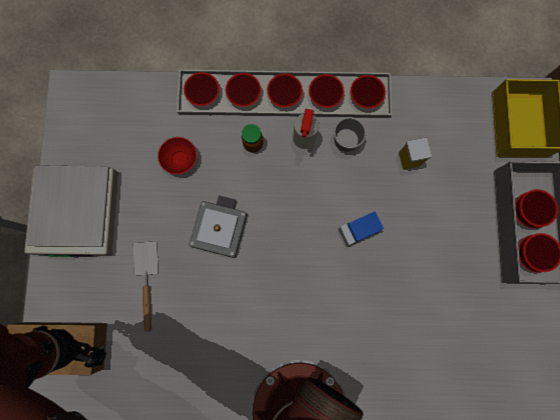

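View pics/scene0.png

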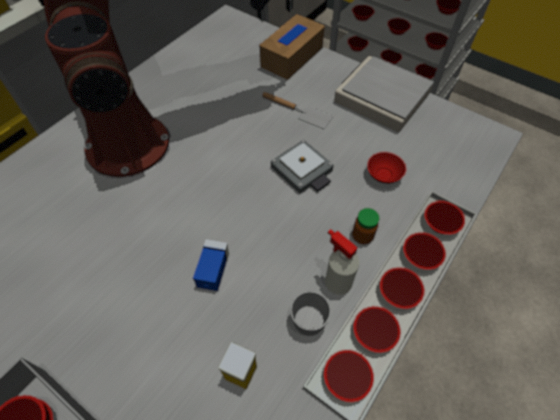

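Both views show the blue canister lying at about (361,229) in the top view with its lid to the left, and the dock at about (218,228). I'll enlarge them.

```bash
cat > h.py <<'E'
from rig import r
import numpy as np,cv2
def proj(n,X):
    c=r.camera_info(n);p=(np.atleast_2d(X)@c['R'].T+c['t'])@c['K'].T;return p[:,:2]/p[:,2:]
def at(n,uv,z):
    c=r.camera_info(n);C=-c['R'].T@c['t'];d=c['R'].T@np.linalg.inv(c['K'])@np.array([*uv,1.]);return C+d*(z-C[2])/d[2]
def totool(dX):  # world shift -> tool axes
    return r.get_obs()['tool_rot'].T@np.asarray(dX)
E
python3 - <<'E'
from h import *
t=cv2.imread('pics/top0.png');s=cv2.imread('pics/scene0.png')
f=lambda im,u,v,w,h,k:cv2.resize(im[v:v+h,u:u+w],None,fx=k,fy=k,interpolation=cv2.INTER_CUBIC)
m=np.vstack([np.hstack([f(t,330,205,66,50,6),f(t,185,190,66,50,6)]),np.hstack([f(s,180,235,66,50,6),f(s,268,138,66,50,6)])])
cv2.imwrite('pics/m.png',m);print(m.shape)
E
```

```text
(600, 792, 3)
```

View pics/m.png

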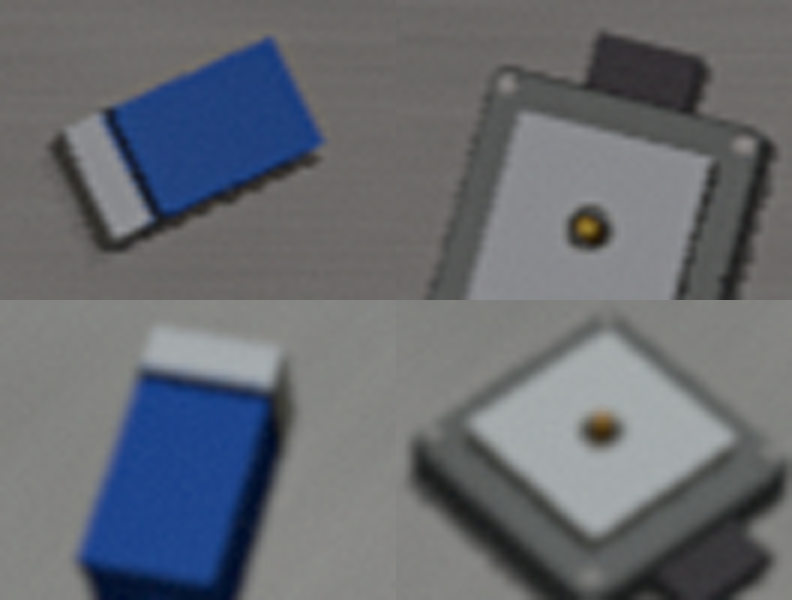

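The montage shows the canister's top-face corners, with the lid edge at (65,133)-(110,243) and the base edge at (272,38)-(325,143) in the top view. The pin tip is at about (588,227) in the top crop and (600,427) in the scene crop.

```bash
python3 - <<'E'
from h import *
from scipy.optimize import least_squares
px=lambda p,u,v:(np.array(p)+.5)/6-.5+[u,v]
T=px([(65,133),(110,243),(272,38),(325,143)],330,205)
S=px([(152,25),(285,50),(80,262),(212,287)],180,235)
for n,P in(('top',T),('scene',S)):
    W=np.array([at(n,p,.054) for p in P]);L=W[:2].mean(0);B=W[2:].mean(0);d=L-B
    print(n,'lid',L,'base',B,'len',np.linalg.norm(d),'ang from +y',np.arctan2(-d[0],d[1]))
pt=px((192,227),185,190);ps=px((204,127),268,138)
print(at('top',pt,.052),at('scene',ps,.052))
f=lambda X:np.r_[proj('top',X)[0]-pt,proj('scene',X)[0]-ps]
print(least_squares(f,[.4,.2,.05]).x)
print(r.grip_depth)
E
```

```text
top lid [ 0.45640158 -0.11677773  0.054     ] base [ 0.50193111 -0.21235631  0.054     ] len 0.10586879868483007 ang from +y 0.4445550159925302
scene lid [ 0.45814158 -0.11558631  0.054     ] base [ 0.50388876 -0.2108014   0.054     ] len 0.10563482594261954 ang from +y 0.44789496826506314
[0.47435213 0.22627288 0.052     ] [0.47815539 0.22358595 0.052     ]
[0.47536167 0.227298   0.046443  ]
0.0187
```

```bash
cat >> h.py <<'E'
def go(X):
    o=r.get_obs();print('tool shift',np.round(totool(np.array(X)-o['tool_pos']),4),'yaw of y',np.arctan2(o['tool_rot'][1,1],o['tool_rot'][0,1]),'j6',o['joints'][5],'t',o['t'])
E
python3 -c "
from h import *
go([.44,.225,.231])"
```

```text
tool shift [-3.246e-01 -1.519e-01 -1.000e-04] yaw of y 1.1890177735863172 j6 1.4315077378527117 t 0.1
```

The manual's scale: shifts go in units of 20 mm and turns go in units of 0.2 rad. Converting my numbers, -0.2 m is -10, -0.16 m is -8, 0.743 rad is 3.715.

```bash
python3 shift.py '[{"dx": -2, "dy": -1, "spin": 0.75}, {"dx": -4, "dy": -2, "spin": 1.5}, {"dx": -6, "dy": -3, "spin": 2.25}, {"dx": -8, "dy": -3.75, "spin": 3}, {"dx": -10, "dy": -4.7, "spin": 3.715}]' 1.0 20; python3 -c "
from h import *
go([.44,.225,.231])"
```

```text
t: 0.6
tool_pos: [0.3471, 0.3242, 0.2312]
tool_rot: [[-0.426, 0.905, -0.0], [0.905, 0.426, 0.0], [0.0, -0.0, -1.0]]
contact_force: [1.0, 0.7, 0.0]
grip_width: 1.003
gripper_force: 0.0
tool shift [-0.1293  0.0418  0.0002] yaw of y 0.44015117667843356 j6 1.7277053146825545 t 0.6
```

To row units: -0.129 m is -6.45, -0.09 m is -4.5.

```bash
python3 shift.py '[{"dx": -2.25, "dy": 0.75}, {"dx": -4.5, "dy": 1.5}, {"dx": -6.45, "dy": 2.1}, {"dx": -6.45, "dy": 2.1}]'; python3 - <<'E'
from h import *
import pickle
c=r.camera_info('wrist');im=r.snapshot('wrist');cv2.imwrite('pics/w1.png',im);pickle.dump(c,open('w1.pkl','wb'));print(-c['R'].T@c['t'],c['R'])
p=(c['R']@[.476,.225,.052]+c['t'])@c['K'].T;print(p[:2]/p[2])
E
```

```text
t: 1.0
tool_pos: [0.4426, 0.2239, 0.2309]
tool_rot: [[-0.427, 0.904, 0.001], [0.904, 0.427, -0.001], [-0.001, 0.0, -1.0]]
contact_force: [0.3, 1.3, 0.1]
grip_width: 1.002
gripper_force: 0.0
[0.41393834 0.2839995  0.37295873] [[ 9.04443577e-01  4.26592598e-01 -7.56529101e-04]
 [ 4.11798766e-01 -8.72612585e-01  2.62619596e-01]
 [ 1.11371419e-01 -2.37836144e-01 -9.64899153e-01]]
[312.66683435 200.19330045]
```

View pics/w1.png

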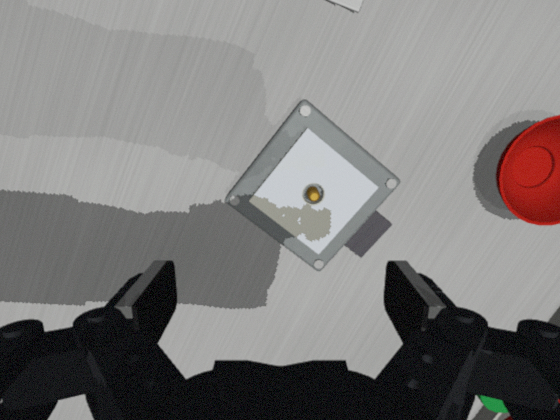

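The wrist view shows the pin tip near (313,195) and the screw heads at (305,109), (392,183), (319,264) and (234,199). I'll refine these in code.

```bash
python3 - <<'E'
from h import *
import pickle
c=pickle.load(open('w1.pkl','rb'));im=cv2.imread('pics/w1.png').astype(int)
b=im[183:209,300:328];m=(b[...,2]-b[...,0]>35);v,u=np.nonzero(m);print(m.sum(),u.min()+300,u.max()+300,v.min()+183,v.max()+183)
print('\n'.join(''.join('#' if x else '.' for x in q) for q in m))
C=-c['R'].T@c['t']
def A(uv,z):
    d=c['R'].T@np.linalg.inv(c['K'])@np.array([*uv,1.]);return C+d*(z-C[2])/d[2]
print(A((u.mean()+300,v.mean()+183),.049))
print(np.mean([A(p,.03) for p in[(305,109),(392,183),(319,264),(234,199)]],0))
g=im[215:260,:,:]
go([.4677,-.1375,.231])
E
```

```text
144 307 319 187 201
............................
............................
............................
............................
..........#####.............
.........########...........
........#########...........
.......###########..........
.......###########..........
.......############.........
.......############.........
.......#############........
........############........
........############........
........############........
.........##########.........
..........#########.........
...........######...........
.............##.............
............................
............................
............................
............................
............................
............................
............................
[0.47392898 0.230199   0.049     ]
[0.47580979 0.22933283 0.03      ]
tool shift [-0.3395 -0.131  -0.    ] yaw of y 0.44208365515542747 j6 1.4536483021493196 t 1.05
```

To row units: -0.225 m is -11.25, -0.18 m is -9.

```bash
python3 shift.py '[{"dx": -2.25, "dy": -0.85}, {"dx": -4.5, "dy": -1.7}, {"dx": -6.75, "dy": -2.55}, {"dx": -9, "dy": -3.45}, {"dx": -11.25, "dy": -4.35}]'; python3 -c "
from h import *
go([.4677,-.1375,.12])"
```

```text
t: 1.55
tool_pos: [0.4576, -0.014, 0.2313]
tool_rot: [[-0.433, 0.901, -0.0], [0.901, 0.433, 0.0], [0.0, 0.0, -1.0]]
contact_force: [1.5, 0.4, -0.1]
grip_width: 0.999
gripper_force: 0.0
tool shift [-0.1158 -0.0444  0.1112] yaw of y 0.4476896611271913 j6 0.93244751829344 t 1.55
```

```bash
python3 shift.py '[{"dx": -2, "dy": -0.75}, {"dx": -4, "dy": -1.5, "dz": 1}, {"dx": -5.8, "dy": -2.2, "dz": 2.5}, {"dx": -5.8, "dy": -2.2, "dz": 4}, {"dx": -5.8, "dy": -2.2, "dz": 4}]'; python3 - <<'E'
from h import *
c=r.camera_info('wrist');im=r.snapshot('wrist');cv2.imwrite('pics/w2.png',im)
a=np.array([-.431,.902,0]);n=np.array([.902,.431,0]);B=np.array([.503,-.2115,.054])
print(np.round(proj('wrist',[B+.027*n,B-.027*n,B+.105*a+.027*n,B+.105*a-.027*n])))
go([.4677,-.1375,.008])
E
```

```text
t: 2.05
tool_pos: [0.4659, -0.1357, 0.1481]
tool_rot: [[-0.43, 0.903, -0.006], [0.903, 0.43, 0.003], [0.006, -0.004, -1.0]]
contact_force: [0.3, 0.7, 0.4]
grip_width: 1.004
gripper_force: 0.0
[[315. 315.]
 [246. 315.]
 [319. 182.]
 [242. 182.]]
tool shift [-2.600e-03  1.000e-04  1.421e-01] yaw of y 0.446260144406213 j6 0.6913582513392715 t 2.1
```

View pics/w2.png

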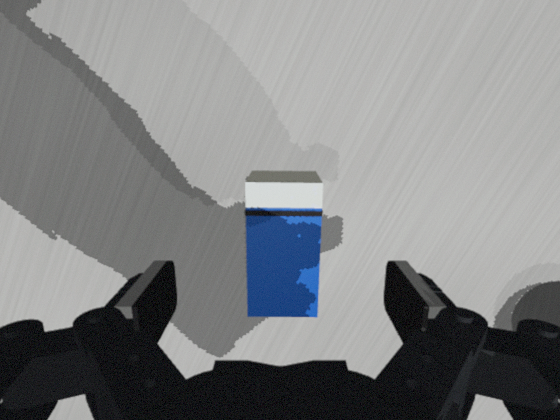

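Aligned in yaw: lid corners at (246,182) and (323,182), base corners at (247,317) and (318,317). The canister is about 3 px (2 mm) to the right of the fingers' centre. I'll descend.

```bash
python3 shift.py '[{"dx": -0.1, "dy": 0.1, "dz": 2}, {"dx": -0.1, "dy": 0.1, "dz": 4}, {"dx": -0.1, "dy": 0.1, "dz": 6}, {"dx": -0.1, "dy": 0.1, "dz": 7}, {"dx": -0.1, "dy": 0.1, "dz": 7}]';python3 shift.py '[{}, {}, {}, {}, {}]' 0.0 20;python3 shift.py '[{}, {}]'
```

```text
t: 2.6
tool_pos: [0.4705, -0.136, 0.0105]
tool_rot: [[-0.433, 0.901, -0.003], [0.901, 0.433, 0.002], [0.003, -0.002, -1.0]]
contact_force: [-0.3, -0.3, 0.4]
grip_width: 0.999
gripper_force: 0.0
t: 3.1
tool_pos: [0.4725, -0.1382, 0.0134]
tool_rot: [[-0.431, 0.902, 0.003], [0.902, 0.431, -0.001], [-0.002, 0.002, -1.0]]
contact_force: [-1.9, 0.9, 8.7]
grip_width: 0.634
gripper_force: 19.3
t: 3.3
tool_pos: [0.4725, -0.1382, 0.0133]
tool_rot: [[-0.431, 0.902, 0.003], [0.902, 0.431, -0.001], [-0.002, 0.002, -1.0]]
contact_force: [-2.1, 2.0, 9.7]
grip_width: 0.631
gripper_force: 19.3
```

```bash
python3 shift.py '[{"dx": -0.15, "dz": -0.35}, {"dx": -0.35, "dz": -0.65}, {"dx": -0.55, "dz": -0.925}, {"dx": -0.95, "dz": -1.35}, {"dx": -1.33, "dz": -1.7}]';python3 shift.py '[{"dx": -0.35, "dz": -0.225}, {"dx": -0.65, "dz": -0.4}, {"dx": -0.96, "dz": -0.565}, {"dx": -0.96, "dz": -0.565}]'; python3 - <<'E'
from h import *
im=r.snapshot('scene');cv2.imwrite('pics/s2.png',cv2.resize(im[150:330,120:360],None,fx=3,fy=3))
E
```

```text
t: 3.8
tool_pos: [0.4833, -0.1627, 0.0462]
tool_rot: [[-0.431, 0.902, 0.001], [0.902, 0.431, -0.0], [-0.001, 0.0, -1.0]]
contact_force: [-0.2, 0.4, -3.9]
grip_width: 0.631
gripper_force: 22.6
t: 4.2
tool_pos: [0.4917, -0.1802, 0.0569]
tool_rot: [[-0.431, 0.902, 0.001], [0.902, 0.431, -0.001], [-0.001, 0.0, -1.0]]
contact_force: [-0.1, 0.2, -3.1]
grip_width: 0.631
gripper_force: 22.6
```

View pics/s2.png

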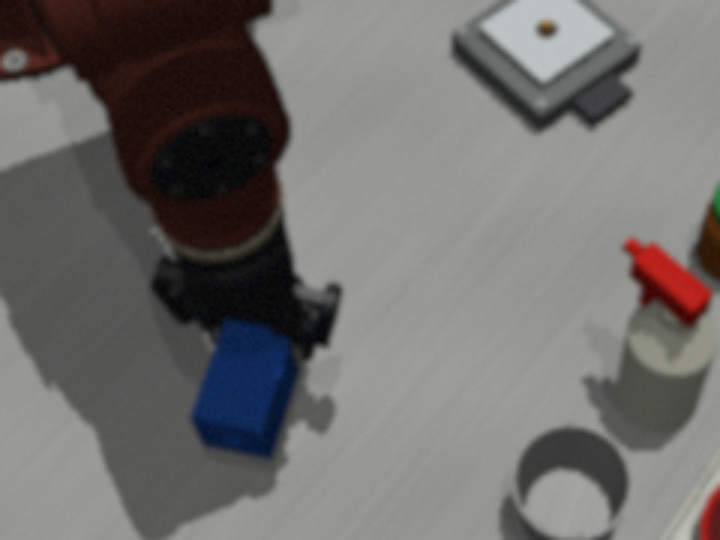

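The canister is gripped and lifted, but it's still about level, so the pads hold its rotation. I'll put it down and regrip only the upper lid corner. That makes the contact patch smaller and the gravity lever longer, so it can swing upright.

To row units: 0.042 m is 2.1, 0.038 m is 1.9.

```bash
python3 shift.py '[{"dz": 0.75}, {"dz": 1.5}, {"dz": 1.9}, {"dz": 2.1}, {"dz": 2.1}]';python3 shift.py '[{}, {}, {}]' 1.0;python3 shift.py '[{"dx": 0.4, "dz": -0.45}, {"dx": 0.8, "dz": -0.9}, {"dx": 1.1, "dz": -1.2}, {"dx": 1.1, "dz": -1.2}, {"dx": 1.1, "dz": -1.2}]'; python3 - <<'E'
from h import *
cv2.imwrite('pics/w3.png',r.snapshot('wrist'))
E
```

```text
t: 4.75
tool_pos: [0.4907, -0.179, 0.0143]
tool_rot: [[-0.431, 0.902, -0.001], [0.902, 0.431, 0.0], [0.001, -0.001, -1.0]]
contact_force: [-0.7, 0.3, -2.9]
grip_width: 0.63
gripper_force: 22.6
t: 5.05
tool_pos: [0.4916, -0.1795, 0.0153]
tool_rot: [[-0.431, 0.902, 0.001], [0.902, 0.431, -0.001], [-0.001, 0.001, -1.0]]
contact_force: [-0.2, 0.4, -0.4]
grip_width: 1.005
gripper_force: 0.0
t: 5.55
tool_pos: [0.4818, -0.1593, 0.039]
tool_rot: [[-0.432, 0.902, 0.001], [0.902, 0.432, -0.0], [-0.001, 0.001, -1.0]]
contact_force: [0.5, -0.3, 0.0]
grip_width: 1.002
gripper_force: 0.0
```

View pics/w3.png

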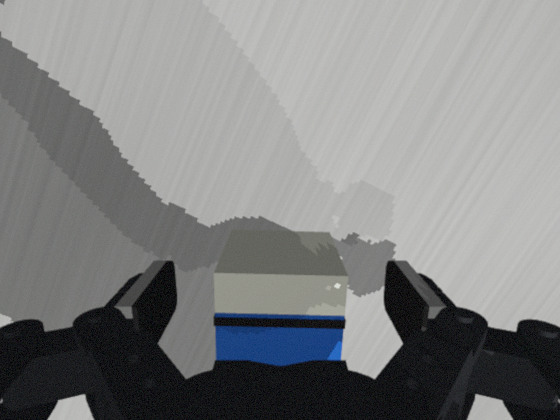

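The lid's top edge is at row 273, columns 215–347. It lies flat and square to the fingers.

```bash
python3 - <<'E'
from h import *
o=r.get_obs()
print(o['tool_rot'].T@(at('wrist',(281,273.5),.054)-o['tool_pos']))
E
```

```text
[ 0.00491968  0.00010521 -0.01525208]
```

```bash
python3 shift.py '[{}, {}, {}, {}, {}]' 0.0 20;python3 shift.py '[{"dz": -2.5}, {"dz": -5}, {"dz": -5}, {"dz": -5}]';python3 shift.py '[{}, {}, {}]'; python3 - <<'E'
from h import *
im=r.snapshot('scene');im2=r.snapshot('wrist');cv2.imwrite('pics/s4.png',np.hstack([cv2.resize(im[130:310,120:360],None,fx=1.6,fy=1.6),cv2.resize(im2,(384,288))]))
E
```

```text
t: 6.1
tool_pos: [0.4815, -0.1595, 0.0386]
tool_rot: [[-0.431, 0.902, -0.0], [0.902, 0.431, -0.0], [-0.0, -0.0, -1.0]]
contact_force: [-0.2, -1.0, 1.7]
grip_width: 0.624
gripper_force: 21.2
t: 6.5
tool_pos: [0.482, -0.1596, 0.1389]
tool_rot: [[-0.431, 0.902, 0.001], [0.902, 0.431, -0.001], [-0.001, 0.001, -1.0]]
contact_force: [-0.8, -0.9, -3.7]
grip_width: 0.624
gripper_force: 23.6
t: 6.8
tool_pos: [0.4807, -0.159, 0.1373]
tool_rot: [[-0.431, 0.902, -0.002], [0.902, 0.431, 0.001], [0.002, -0.002, -1.0]]
contact_force: [1.3, -0.5, -3.7]
grip_width: 0.623
gripper_force: 23.6
```

View pics/s4.png

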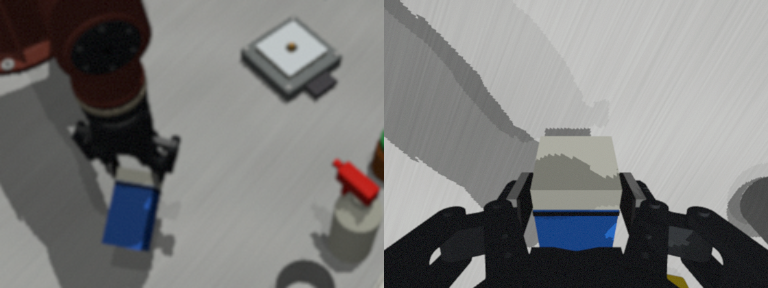

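Tilted partway: the lid's end face now spans rows 136–190 against 159–187 before, at the same scale. Upward accelerations will turn it further, and I can track progress with the wrist torque.

```bash
cat >> h.py <<'E'
def tq():
    o=r.get_obs();print('torque in tool axes',np.round(o['tool_rot'].T@o['wrist_torque'],4),'F',o['contact_force'].round(1))
E
python3 -c "
from h import *
tq()"; for i in 1; do :; done; python3 shift.py '[{"dz": 2}, {"dz": 4}, {"dz": 1.5}, {"dz": -1}, {"dz": -1}]'; python3 shift.py '[{"dz": 2.25}, {"dz": 4.5}, {"dz": 2}, {"dz": -0.5}, {}]'; python3 -c "
from h import *
tq();im2=r.snapshot('wrist');cv2.imwrite('pics/w5.png',im2)
b=im2[:,283].astype(int);print([(i,*b[i]) for i in range(100,420,8)])"
```

```text
torque in tool axes [ 0.0178  0.1213 -0.0193] F [-0.6 -0.1 -3.1]
t: 7.4
tool_pos: [0.4848, -0.1609, 0.1634]
tool_rot: [[-0.431, 0.902, 0.007], [0.902, 0.431, -0.004], [-0.006, 0.005, -1.0]]
contact_force: [0.3, -0.9, -3.7]
grip_width: 0.626
gripper_force: 26.2
t: 7.9
tool_pos: [0.4853, -0.1612, 0.1639]
tool_rot: [[-0.431, 0.902, 0.008], [0.902, 0.432, -0.004], [-0.007, 0.006, -1.0]]
contact_force: [1.6, -1.2, -4.2]
grip_width: 0.625
gripper_force: 26.1
torque in tool axes [-0.1176 -0.0322 -0.0299] F [ 1.6 -1.2 -4.2]
[(100, np.int64(194), np.int64(197), np.int64(196)), (108, np.int64(190), np.int64(192), np.int64(192)), (116, np.int64(192), np.int64(192), np.int64(193)), (124, np.int64(189), np.int64(193), np.int64(192)), (132, np.int64(187), np.int64(189), np.int64(190)), (140, np.int64(181), np.int64(182), np.int64(182)), (148, np.int64(178), np.int64(180), np.int64(180)), (156, np.int64(184), np.int64(186), np.int64(185)), (164, np.int64(180), np.int64(180), np.int64(180)), (172, np.int64(182), np.int64(185), np.int64(184)), (180, np.int64(112), np.int64(113), np.int64(113)), (188,
[... 763 characters left out ...]
64(19)), (308, np.int64(114), np.int64(60), np.int64(23)), (316, np.int64(133), np.int64(71), np.int64(31)), (324, np.int64(129), np.int64(66), np.int64(30)), (332, np.int64(132), np.int64(67), np.int64(25)), (340, np.int64(129), np.int64(64), np.int64(20)), (348, np.int64(131), np.int64(65), np.int64(22)), (356, np.int64(130), np.int64(68), np.int64(30)), (364, np.int64(130), np.int64(65), np.int64(18)), (372, np.int64(12), np.int64(10), np.int64(19)), (380, np.int64(19), np.int64(15), np.int64(19)), (388, np.int64(14), np.int64(9), np.int64(14)), (396, np.int64(28), np.int64(22), np.int64(23)), (404, np.int64(21), np.int64(20), np.int64(2)), (412, np.int64(22), np.int64(21), np.int64(26))]
```

```bash
cat >> h.py <<'E'
from scipy.optimize import least_squares
def fit(rows,col=283):
    # rows: lid far(lower) edge, lid near(upper) edge, lid/blue line -> theta, upper lid edge in tool x,z
    o=r.get_obs();c=r.camera_info('wrist');R=o['tool_rot'];p0=o['tool_pos']
    def f(q):
        th,x,z=q;a=np.array([np.cos(th),0,-np.sin(th)]);u=np.array([-np.sin(th),0,-np.cos(th)]) # u: towards canister upper side
        P=np.array([x,0,z]);X=np.array([P-.054*u,P,P-.018*a])@R.T+p0
        return proj('wrist',X)[:,1]-rows
    s=least_squares(f,[.5,.01,-.02]);print('theta',s.x,s.cost)
E
python3 -c "
from h import *
fit([184,265,298])"
```

```text
theta [ 0.36693249  0.0143277  -0.02786846] 4.8467614016778965e-27
```

To row units: 0.05 m is 2.5, 0.04 m is 2.

```bash
python3 shift.py '[{"dz": 1}, {"dz": 2}, {"dz": 2.5}, {"dz": 2.5}]' 0.6;python3 shift.py '[{}, {}]' 0.615;python3 shift.py '[{}, {}]' 0.622 | grep -v pos
```

```text
t: 8.35
tool_pos: [0.48, -0.1586, 0.1067]
tool_rot: [[-0.431, 0.902, -0.004], [0.902, 0.431, 0.002], [0.003, -0.002, -1.0]]
contact_force: [0.5, -0.3, -3.3]
grip_width: 0.628
gripper_force: 26.1
t: 8.55
tool_pos: [0.4821, -0.1596, 0.1093]
tool_rot: [[-0.431, 0.902, 0.001], [0.902, 0.431, -0.001], [-0.001, 0.001, -1.0]]
contact_force: [0.5, 0.2, -2.3]
grip_width: 0.624
gripper_force: 26.1
t: 8.75
tool_rot: [[-0.431, 0.902, 0.001], [0.902, 0.431, -0.0], [-0.001, 0.001, -1.0]]
contact_force: [0.2, 0.1, -4.1]
grip_width: 0.625
gripper_force: 26.1
```

```bash
python3 shift.py '[{"dz": 0.75}, {"dz": 1.5}, {"dz": 1.5}]' 0.63|grep -v tool;python3 shift.py '[{}]' 0.635|grep -v tool;python3 shift.py '[{}]' 0.64 | grep -v tool;python3 shift.py '[{}]' 0.645 | grep -v tool
```

```text
t: 9.05
contact_force: [0.7, -0.4, -2.5]
grip_width: 0.63
gripper_force: 6.5
t: 9.15
contact_force: [0.3, 0.7, 0.5]
grip_width: 0.637
gripper_force: 0.0
t: 9.25
contact_force: [-0.1, -0.2, -0.2]
grip_width: 0.64
gripper_force: 0.0
t: 9.35
contact_force: [-0.6, -0.4, 1.1]
grip_width: 0.646
gripper_force: 0.0
```

```bash
cat >> h.py <<'E'
def mid():
    im=r.snapshot('wrist').astype(int);o=[]
    col=np.median(im[:,279:288],1);g=np.abs(col[4:]-col[:-4]).sum(1)
    for i in range(60,400):
        if g[i]>45 and g[i]==g[max(0,i-5):i+6].max():o.append((i+2,int(g[i]),col[i-4].astype(int).tolist(),col[i+8].astype(int).tolist()))
    for x in o:print(x)
    b=(im[...,0]-im[...,2]>50);ys,xs=np.nonzero(b);print('blue',b.sum(),ys.min(),ys.max())
    for y in range(ys.min()+3,ys.max(),15):
        q=np.nonzero(b[y])[0];print(y,q.min(),q.max())
E
python3 -c "
from h import *
mid()
o=r.get_obs();print(o['tool_pos'],o['t'])"
```

```text
(125, 324, [187, 189, 188], [235, 231, 227])
(163, 278, [234, 231, 227], [55, 57, 59])
(175, 238, [55, 57, 59], [207, 129, 68])
(226, 153, [202, 122, 60], [127, 69, 33])
(321, 170, [141, 77, 33], [130, 131, 130])
(345, 195, [130, 132, 130], [193, 194, 194])
(365, 521, [193, 195, 195], [23, 23, 22])
blue 15661 163 320
166 224 334
181 224 333
196 225 333
211 226 332
226 227 332
241 228 331
256 228 330
271 229 329
286 229 329
301 230 329
316 231 328
[ 0.48205389 -0.15970388  0.07930579] 9.4
```

```bash
python3 - <<'E'
from h import *
o=r.get_obs()
for uv in[(280,125),(278,168),(280,321),(224,166),(334,166),(230,318),(329,318)]:
    X=at('wrist',uv,.054);print(uv,X.round(4),(o['tool_rot'].T@(X-o['tool_pos'])).round(4))
E
```

```text
(280, 125) [ 0.4554 -0.1046  0.054 ] [ 0.0613 -0.0003  0.0252]
(278, 168) [ 0.4632 -0.1233  0.054 ] [ 0.041  -0.0013  0.0253]
(280, 321) [ 0.5004 -0.1988  0.054 ] [-0.0432 -0.0004  0.0254]
(224, 166) [ 0.4392 -0.1336  0.054 ] [ 0.042  -0.0274  0.0252]
(334, 166) [ 0.4872 -0.1107  0.054 ] [0.042  0.0258 0.0253]
(230, 318) [ 0.4749 -0.2089  0.054 ] [-0.0413 -0.0277  0.0253]
(329, 318) [ 0.5237 -0.1856  0.054 ] [-0.0413  0.0264  0.0254]
```

To row units: 0.065 m is 3.25, 0.0495 m is 2.475.

```bash
python3 shift.py '[{"dx": 1.25}, {"dx": 2.475}, {"dx": 2.475, "dz": 1.5}, {"dx": 2.475, "dz": 3.25}, {"dx": 2.475, "dz": 3.25}]' 1.0|grep tool_pos;python3 shift.py '[{}, {}, {}, {}, {}]' 0.0 20|grep -v rot;python3 shift.py '[{"dz": -1}, {"dz": -2}, {"dz": -3}, {"dz": -4}, {"dz": -4}]' 0.61|grep -v rot;python3 shift.py '[{}, {}]' 0.62|grep -v rot;python3 -c "
from h import *
mid()"
```

```text
tool_pos: [0.4577, -0.1137, 0.0111]
t: 10.4
tool_pos: [0.4614, -0.1154, 0.0152]
contact_force: [-1.1, -0.4, 8.2]
grip_width: 0.627
gripper_force: 21.7
t: 10.9
tool_pos: [0.4621, -0.1155, 0.0964]
contact_force: [0.6, -0.4, -3.5]
grip_width: 0.628
gripper_force: 22.9
t: 11.1
tool_pos: [0.4595, -0.1144, 0.0928]
contact_force: [0.1, -0.3, -3.4]
grip_width: 0.634
gripper_force: 22.9
(210, 202, [176, 178, 177], [110, 110, 111])
(285, 140, [95, 102, 101], [139, 149, 148])
(332, 249, [139, 149, 148], [33, 20, 17])
(348, 160, [16, 18, 15], [114, 59, 24])
(366, 133, [115, 57, 25], [24, 23, 23])
blue 2888 333 369
336 202 358
351 206 355
366 210 350
```

```bash
python3 shift.py '[{}, {}]' 0.626|grep -v tool;python3 shift.py '[{}, {}]' 0.629|grep -v tool;python3 -c "
from h import *
fit([210,285,338]);mid()"
```

```text
t: 11.35
contact_force: [-0.2, -1.2, -3.2]
grip_width: 0.631
gripper_force: 22.9
t: 11.55
contact_force: [0.5, -0.6, -3.6]
grip_width: 0.628
gripper_force: 20.8
theta [ 0.11215281  0.0219664  -0.05735059] 3.1342390397517064e-25
(210, 205, [176, 179, 177], [109, 110, 110])
(285, 143, [97, 104, 104], [140, 149, 149])
(332, 246, [139, 149, 148], [31, 21, 14])
(348, 151, [20, 17, 18], [113, 57, 22])
(365, 153, [115, 58, 23], [21, 18, 15])
blue 2901 333 369
336 202 358
351 205 355
366 210 350
```

```bash
python3 shift.py '[{}, {}]' 0.631|grep -v tool;python3 -c "
from h import *
mid()" | head -4; python3 shift.py '[{}]' 0.632|grep -v tool;python3 -c "
from h import *
mid()" | head -4
```

```text
t: 11.8
contact_force: [0.8, 0.3, -3.9]
grip_width: 0.632
gripper_force: 7.5
(194, 203, [177, 179, 179], [108, 109, 108])
(207, 155, [107, 109, 108], [151, 161, 161])
(240, 138, [151, 161, 161], [108, 115, 114])
(301, 96, [107, 114, 113], [136, 146, 145])
t: 11.95
contact_force: [-1.6, 1.0, -0.1]
grip_width: 0.635
gripper_force: 1.1
(176, 307, [167, 168, 168], [196, 207, 207])
(239, 221, [198, 209, 207], [125, 134, 133])
(310, 53, [128, 137, 137], [115, 117, 117])
(333, 187, [115, 117, 115], [176, 177, 177])Traceback (most recent call last):
  File "<string>", line 3, in <module>
    mid()
    ~~~^^
  File "h.py", line 28, in mid
    b=(im[...,0]-im[...,2]>50);ys,xs=np.nonzero(b);print('blue',b.sum(),ys.min(),ys.max())
                                                                        ~~~~~~^^
    return umr_minimum(a, axis, None, out, keepdims, initial, where)
ValueError: zero-size array to reduction operation minimum which has no identity
```

```bash
python3 - <<'E'
from h import *
im=r.snapshot('scene');im2=r.snapshot('wrist');cv2.imwrite('pics/s6.png',np.hstack([cv2.resize(im[130:310,120:360],None,fx=1.6,fy=1.6),cv2.resize(im2,(384,288))]))
o=r.get_obs();print(o['gripper_force'],o['contact_force'],o['tool_pos'],o['t'])
E
```

```text
1.0465595344430767 [ 0.13827861  1.59217883 -0.41728851] [ 0.46038678 -0.11484785  0.09382811] 12.1
```

View pics/s6.png

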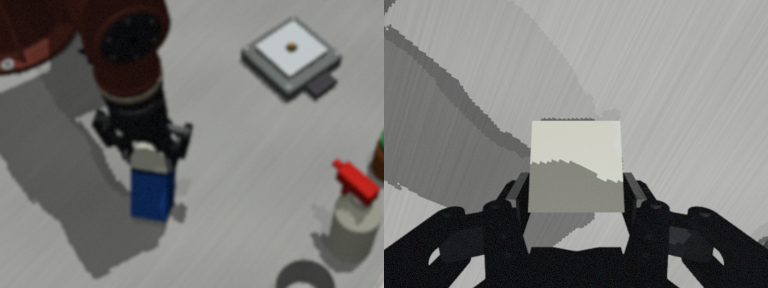

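It stands upright: the wrist view shows the lid as a square, rows 176–310 and columns about 214–349.

```bash
python3 - <<'E'
from h import *
o=r.get_obs()
for uv in[(282,176),(282,309),(216,300),(349,300),(281,242)]:
    X=at('wrist',uv,.105);print(uv,X.round(4),(o['tool_rot'].T@(X-o['tool_pos'])).round(4))
E
python3 shift.py '[{}, {}, {}, {}]' 1.0|grep -v rot
python3 - <<'E'
from h import *
im=r.snapshot('wrist').astype(int);col=im[:,275:290].mean((1,2));print(col[150:340:4].astype(int))
print(im[195:200].mean((0,2))[190:370:4].astype(int))
E
```

```text
(282, 176) [ 0.442  -0.0754  0.105 ] [ 0.0435  0.0005 -0.0112]
(282, 309) [ 0.4667 -0.1268  0.105 ] [-0.0135  0.0006 -0.0112]
(216, 300) [ 0.4398 -0.1349  0.105 ] [-0.0092 -0.0272 -0.0112]
(349, 300) [ 0.4903 -0.1108  0.105 ] [-0.0092  0.0287 -0.0112]
(281, 242) [ 0.4533 -0.0997  0.105 ] [ 0.0168  0.0001 -0.0112]
t: 12.5
tool_pos: [0.4602, -0.1147, 0.0936]
contact_force: [0.0, 0.8, -0.4]
grip_width: 0.999
gripper_force: 0.0
[133 132 132 130 130 129 129 127 127 126 125 124 123 123 121 122 119 120
 111  81  69  67  68  68  68  72 123 123 123 123 122 124 124 124 123 124
 124 124 123 124 124 123 122 124 124 122 166 186]
[173 174 174 173 175 175 176 174 174 177 156 123 125 125 124 123 123 123
 124 123 122 124 123 124 122 123 124 122 123 123 122 122 122 121 123 159
 173 175 177 178 174 175 186 184 184]
```

```bash
python3 - <<'E'
from h import *
im=r.snapshot('wrist').astype(int);s=im[120:380:10,160:400:6]
for q in s: print(''.join('B' if p[0]-p[2]>40 else ('#' if p.sum()<130 else str(min(9,p.sum()//80))) for p in q))
im=r.snapshot('scene').astype(int);s=im[190:300:4,160:270:3]
for q in s: print(''.join('B' if p[0]-p[2]>40 else ('#' if p.sum()<130 else str(min(9,p.sum()//80))) for p in q))
E
```

```text
666666666666BBBBBBBBBBBBBBBBB76676767776
666666666666BBBBBBBBBBBBBBBBB67777667767
666666666666BBBBBBBBBBBBBBBBB67766777677
666666666666BBBBBBBBBBBBBBBBB77666777766
666666666666BBBBBBBBBBBBBBBBB66667777666
666666666666BBBBBBBBBBBBBBBBB66666777666
566666666666BBBBBBBBBBBBBBBBB66666776666
346666666666BBBBBBBBBBBBBBBBB66666776766
433445666666BBBBBBBBBBBBBBBBB66666667666
443334336664BBBBBBBBBBBBBBBBB77677676666
444444444334BBBBBBBBBBBBBBBBB46766666766
444444434444BBBBBBBBBBBBBBBBB44444666766
444444444444BBBBBBBBBBBBBBBBB44444677667
4444444444443BBBBBBBBBBBBBBB444444777777
3334444444444444444444444446444447777765
###44444444444444444444477767777777777##
###44444444444444444444467677777777777##
###44444444444444444444444767777777766##
###44444444444444444444447777777777667##
###44444444444444444444447776777777667##
##4444444444444444444444477777777766777#
#444444444444444444444677777767766667677
4444444444444444444676667677667666666766
#444444444444444476766666776666666666666
##4444444322222566766666753443466676666#
###144443#######################566662##
22222222121####221###4555555555555
[... 329 characters left out ...]
BBB###1555555555
33333332255455555BBBBBBB1#55555555555
3333333223555555BBBBBBBB1355555555555
3333333322355555BBBBBBBB#555555555555
3333333332245554BBBBBBBB2555555555555
3333333333223554#BBBBBBB4555555555555
33333333333322331BBBBBB#5555555555555
3333333333333333332221#35555555555555
3333333333333333333333333445555555555
3333333333333333333333333335555555555
3333333333333333333333443335555555555
3333333333333333333355555565555555655
4333333333333333333335555555555555555
5333333333333333333345555555555555555
5433333333333333333355565555555555555
5543333333333333334555655555555555555
5553333333333335555555555555555555555
5555333333334555555555555555555555555
5555533333555555555555555555555555555
```

The canister was leaning on the fingers and fell back flat, in the same orientation but further forward, when I released it. I'll repeat with more clearance, then tighten the grip once it swings.

```bash
python3 - <<'E'
from h import *
mid()
im=r.snapshot('wrist').astype(int);print(im[:,280][0:130:6].sum(1))
o=r.get_obs()
for uv in[(280,250),(280,57)]:
    X=at('wrist',uv,.054);print(uv,X.round(4),(o['tool_rot'].T@(X-o['tool_pos'])).round(4))
E
```

```text
(89, 216, [224, 220, 216], [79, 81, 83])
(101, 209, [79, 81, 83], [204, 133, 79])
(225, 145, [191, 112, 55], [116, 60, 25])
(252, 163, [117, 61, 29], [124, 124, 123])
(333, 197, [125, 124, 125], [185, 186, 187])
(365, 506, [185, 185, 186], [20, 21, 17])
blue 15824 89 251
92 226 334
107 227 333
122 228 333
137 228 332
152 229 331
167 229 331
182 230 330
197 230 330
212 231 329
227 232 329
242 233 328
[561 547 556 565 566 548 557 554 556 659 660 662 661 663 664 458 233 307
 421 418 413 411]
(280, 250) [ 0.463  -0.1215  0.054 ] [-0.0073 -0.0003  0.0396]
(280, 57) [ 0.4198 -0.031   0.054 ] [ 0.093  -0.0003  0.0396]
```

The manual's scale: shifts go in units of 20 mm and turns go in units of 0.2 rad. Converting my numbers, 0.09 m is 4.5, 0.08 m is 4.

```bash
python3 shift.py '[{"dx": 2.25}, {"dx": 4.5}, {"dx": 4.5, "dz": 1.5}, {"dx": 4.5, "dz": 3}, {"dx": 4.5, "dz": 4}]'|grep tool_pos;python3 shift.py '[{}, {}, {}, {}, {}]' 0.0 20|grep -v rot;python3 shift.py '[{"dz": -1.5}, {"dz": -3}, {"dz": -4.5}, {"dz": -5.5}, {"dz": -5.5}]' 0.624|grep -v rot;python3 shift.py '[{}, {}]' 0.629|grep -v rot;python3 -c "
from h import *
mid()"
```

```text
tool_pos: [0.4209, -0.033, 0.0124]
t: 13.75
tool_pos: [0.422, -0.0336, 0.0143]
contact_force: [-0.6, 1.4, 3.6]
grip_width: 0.627
gripper_force: 22.4
t: 14.25
tool_pos: [0.4232, -0.034, 0.126]
contact_force: [0.4, -0.5, -2.3]
grip_width: 0.628
gripper_force: 23.3
t: 14.45
tool_pos: [0.4204, -0.0333, 0.1224]
contact_force: [-0.5, 0.2, -4.3]
grip_width: 0.629
gripper_force: 19.3
(212, 209, [175, 176, 176], [107, 108, 107])
(302, 132, [95, 100, 102], [135, 146, 145])
(348, 249, [135, 146, 146], [22, 17, 19])
(366, 133, [21, 15, 17], [22, 18, 19])
blue 716 349 369
352 206 354
367 210 350
```

```bash
python3 shift.py '[{}, {}]' 0.631|grep -v tool;python3 shift.py '[{}, {}]' 0.624|grep -v tool;python3 -c "
from h import *
mid()"
```

```text
t: 14.7
contact_force: [1.2, -0.8, -3.6]
grip_width: 0.63
gripper_force: 6.1
t: 14.9
contact_force: [0.2, 0.4, -3.0]
grip_width: 0.63
gripper_force: 22.0
(185, 200, [170, 172, 171], [105, 106, 105])
(199, 264, [105, 105, 104], [183, 193, 193])
(241, 199, [182, 194, 193], [116, 126, 126])
(340, 333, [123, 131, 132], [112, 57, 22])
(365, 133, [111, 54, 17], [20, 16, 12])
blue 2096 344 365
347 218 341
362 259 301
```

```bash
cat >> h.py <<'E'
def asc():
    im=r.snapshot('wrist').astype(int);s=im[150:380:8,170:390:5]
    for i,q in enumerate(s): print(150+8*i,''.join('B' if p[0]-p[2]>40 else ('#' if p.sum()<130 else str(min(9,p.sum()//80))) for p in q))
E
python3 -c "
from h import *
asc()"
```

```text
150 66666666666666666666666666666666666666666666
158 66666666666666666666666666666666666666666666
166 66666666666666666666666666666666666667666666
174 66666666666666666666666666666666666666666666
182 66666666666666666666666666666666666666666666
190 66666666666653434443334334666666666666666666
198 44566666666644444343444444566666666666666666
206 44444666667777777777777777777777777666666666
214 44444444447777777777777777777777777666666666
222 44444444467777777777777777777777777766666666
230 44444444477777777777777777777777777766676666
238 44444444476454444445457777777777777766766666
246 44444444444444444444444447777777777766666666
254 44444422244444444444444444447777777723366666
262 44443222244444444444444444444477777733335666
270 44##222#34444444444444444444444444444#323##6
278 4##222##44444444444444444444444444444##232##
286 ##222###44444444444444444444444444444###222#
294 ###34###44444444444444444444444444444###43##
302 ####2###44444444444444444444444444444###2###
310 #######3444444444444444444444444444443######
318 #######4444444444444444444444444444444######
326 #######4444444444444444444444444444444######
334 ########444444444444444444444445555551######
342 #######44###########################66#####2
350 #######344BBBBBBBBBBBBBBBBBBBBBBBB5664######
358 ########4444BBBBBBBBBBBBBBBBBBBBB6666#######
366 ########5###########################5#######
374 ############################################
```

```bash
python3 - <<'E'
from h import *
im=r.snapshot('wrist').astype(int)
print([(i,int(v)) for i,v in zip(range(290,346,3),im[290:346:3,225:275].mean((1,2)))])
for y in (203,210,318,326,332):
    q=im[y].sum(1);print(y,q[195:235:2],q[335:375:2])
for n in (310,318,326,332): fit([200,n,342])
E
```

```text
[(290, 123), (293, 123), (296, 123), (299, 123), (302, 123), (305, 123), (308, 123), (311, 123), (314, 123), (317, 123), (320, 123), (323, 123), (326, 123), (329, 127), (332, 127), (335, 127), (338, 128), (341, 20), (344, 54)]
203 [546 532 525 519 517 517 511 522 517 524 508 551 565 569 568 570 569 568
 571 573] [590 594 590 595 561 549 546 547 544 540 558 551 550 544 533 555 540 548
 534 540]
210 [358 363 375 442 517 554 506 546 344 313 323 562 572 567 574 572 570 571
 571 567] [593 592 591 594 589 553 544 543 559 555 552 549 539 552 543 541 541 539
 543 547]
318 [ 71  97  80   9 101 367 367 371 368 369 370 367 374 374 362 368 363 371
 368 372] [365 380 369 367 372 364 373 368 377 371 354  76  39  35  94  69  79  70
  55  60]
326 [ 47  58  81   6 262 374 356 367 365 368 373 365 370 359 372 374 368 370
 364 364] [375 367 363 369 376 372 376 366 360 364 365 210  60  90  74  77  56  60
  93  57]
332 [ 31  52  38  44  43 137 344 389 377 390 380 378 371 384 382 380 386 374
 383 387] [389 391 391 380 386 375 379 391 380 361 124  67  22  67  42  34  80  83
  59  83]
theta [ 0.41624319  0.00951597 -0.04943266] 2.0194839173657902e-27
theta [ 0.5295042   0.00349649 -0.04430911] 6.462348535570529e-27
theta [ 0.65598422 -0.0022694  -0.04007142] 1.4944180988506848e-26
theta [ 0.75825079 -0.00613284 -0.03783474] 4.8467614016778965e-27
```

```bash
python3 shift.py '[{}, {}, {}]' 0.631|grep -v tool;python3 shift.py '[{}, {}]' 0.624|grep -v tool;python3 -c "
from h import *
asc();im=r.snapshot('wrist').astype(int);print([(i,int(v)) for i,v in zip(range(270,356,3),im[270:356:3,225:275].mean((1,2)))])"
```

```text
t: 15.35
contact_force: [0.5, 0.4, -3.0]
grip_width: 0.631
gripper_force: 6.0
t: 15.55
contact_force: [-0.8, -0.1, -3.6]
grip_width: 0.632
gripper_force: 21.7
150 66666666666666666666666666666666666666666666
158 66666666666666666666666666666666666666666666
166 66666666666666666666666666666666666666666666
174 66666666666666666666666666666666666666666666
182 66666666666666666666666666666666666666666666
190 66666666666653433343334433666666666666666666
198 44566666666644444444444444566666666666666666
206 44444666667777777777777777777777777666666667
214 44444444447777777777777777777777777666666666
222 44444444467777777777777777777777777766666766
230 44444444477777777777777777777777777766666666
238 44444444476754444445457777777777777766766666
246 44444444444444444444444447777777777766666666
254 44444422244444444444444444447777777723366666
262 44443222244444444444444444444477777733335666
270 44##222#44444444444444444444444444444#332##6
278 4##222##44444444444444444444444444444##232##
286 ##222###44444444444444444444444444444###222#
294 ###34###44444444444444444444444444444###33##
302 ####2###44444444444444444444444444444###2###
310 #######3444444444444444444444444444443######
318 #######4444444444444444444444444444444######
326 #######4444444444444444444444444444444######
334 ########444444444444444444444445555551######
342 #######44###########################66#####1
350 #######344BBBBBBBBBBBBBBBBBBBBBBBB5664######
358 ########4444BBBBBBBBBBBBBBBBBBBBB6666#######
366 ########5###########################5#######
374 ############################################
[(270, 123), (273, 123), (276, 123), (279, 123), (282, 123), (285, 123), (288, 123), (291, 123), (294, 123), (297, 123), (300, 123), (303, 123), (306, 123), (309, 123), (312, 123), (315, 123), (318, 123), (321, 123), (324, 123), (327, 123), (330, 128), (333, 127), (336, 127), (339, 101), (342, 13), (345, 61), (348, 61), (351, 62), (354, 60)]
```

To row units: 0.03 m is 1.5, 0.02 m is 1.

```bash
python3 shift.py '[{"dz": 1}, {"dz": 1.5}, {"dz": 0.75}, {"dz": 0.5}]' 0.6312|grep -v rot;python3 shift.py '[{}, {}]' 0.624|grep -v tool;python3 -c "
from h import *
mid();im=r.snapshot('wrist').astype(int);print([(i,int(v)) for i,v in zip(range(270,356,3),im[270:356:3,225:275].mean((1,2)))])"
```

```text
t: 16.05
tool_pos: [0.4214, -0.0335, 0.114]
contact_force: [0.2, -0.1, -3.4]
grip_width: 0.63
gripper_force: 3.7
t: 16.25
contact_force: [0.5, -0.7, -3.6]
grip_width: 0.627
gripper_force: 18.8
(177, 198, [162, 164, 163], [99, 100, 99])
(189, 429, [99, 100, 99], [212, 208, 204])
(244, 210, [213, 209, 205], [133, 144, 143])
(327, 113, [129, 139, 138], [172, 174, 174])
(365, 474, [174, 176, 176], [21, 19, 16])Traceback (most recent call last):
  File "<string>", line 3, in <module>
    mid();im=r.snapshot('wrist').astype(int);print([(i,int(v)) for i,v in zip(range(270,356,3),im[270:356:3,225:275].mean((1,2)))])
    ~~~^^
  File "h.py", line 28, in mid
    b=(im[...,0]-im[...,2]>50);ys,xs=np.nonzero(b);print('blue',b.sum(),ys.min(),ys.max())
                                                                        ~~~~~~^^
    return umr_minimum(a, axis, None, out, keepdims, initial, where)
ValueError: zero-size array to reduction operation minimum which has no identity
```

```bash
cat >> h.py <<'E'
def edges(rows,lo=150,hi=410):
    im=r.snapshot('wrist').astype(float).sum(2)
    for y in rows:
        q=im[y-1:y+2].mean(0);g=np.abs(q[3:]-q[:-3]);print(y,[(i+1,int(g[i])) for i in range(lo,hi) if g[i]>55 and g[i]==g[i-4:i+5].max()])
E
python3 -c "
from h import *
edges([194,200,220,320,324])"
```

```text
194 [(156, 164), (208, 130), (351, 110)]
200 [(180, 101), (208, 127), (351, 97)]
220 [(208, 294), (351, 100)]
320 [(210, 374), (327, 55), (338, 56), (349, 354)]
324 [(199, 68), (209, 371), (350, 396)]
```

```bash
cat >> h.py <<'E'
def fit4(C):
    o=r.get_obs();R=o['tool_rot'];p0=o['tool_pos'];C=np.array(C,float)
    def f(q):
        th,x,z,y=q;u=np.array([-np.sin(th),0,-np.cos(th)]);P=np.array([x,y,z]);s=np.array([0,.027,0])
        X=np.array([P-.054*u-s,P-.054*u+s,P-s,P+s])@R.T+p0
        return (proj('wrist',X)-C).ravel()
    s=least_squares(f,[1.3,-.02,-.04,0]);print('theta,x,z(near edge),y',s.x.round(4),s.cost)
E
python3 -c "
from h import *
fit4([(208.3,190),(351.5,190),(209.3,326.5),(350,326.5)])"
```

```text
theta,x,z(near edge),y [ 1.4073e+00 -1.4400e-02 -2.2900e-02 -4.0000e-04] 3.0624220887719167
```

Held at 1.41 rad, about 9° from vertical. I'll lower it to the counter to square it up.

To row units: 0.035 m is 1.75, 0.033 m is 1.65.

```bash
python3 shift.py '[{"dz": 0.5}, {"dz": 1}, {"dz": 1.5}, {"dz": 1.65}, {"dz": 1.75}]' |grep -v rot;python3 shift.py '[{"dz": 0.1}, {"dz": 0.2}, {"dz": 0.2}]' |grep -v rot;python3 -c "
from h import *
edges([194,200,220,240,280,310,324]);
im=r.snapshot('wrist').astype(int);print(im[160:350:3,290:320].mean((1,2)).astype(int))"
```

```text
t: 16.85
tool_pos: [0.4239, -0.0365, 0.0803]
contact_force: [-7.7, -13.0, 42.2]
grip_width: 0.628
gripper_force: 29.6
t: 17.15
tool_pos: [0.4243, -0.0373, 0.077]
contact_force: [-7.4, -14.3, 41.3]
grip_width: 0.627
gripper_force: 32.3
194 [(220, 209), (338, 233)]
200 [(163, 111), (210, 258), (348, 248)]
220 [(201, 324), (357, 105)]
240 [(201, 267), (241, 100), (254, 106), (357, 100)]
280 [(170, 246), (182, 124), (197, 158), (203, 351), (355, 379), (362, 156), (377, 132), (388, 362)]
310 [(205, 352), (354, 372), (367, 57)]
324 [(205, 393), (354, 336)]
[170 169 169 169 168 167 166 167  36  39  38  38  33  55  92  91 212 211
 211 211 211 211 211 211 211 211 210 210 210 210 204 190 172 157 141 137
 137 137 137 137 137 136 136 136 136 136 136 136 135 136 135 135 135 136
 135 135 135 135 135 136 137 138 140 143]
```

To row units: -0.005 m is -0.25, -0.003 m is -0.15.

```bash
python3 shift.py '[{"dz": -0.15}, {"dz": -0.25}, {"dz": -0.25}]' |grep -v rot;python3 -c "
from h import *
asc()
edges([212,218,224,316,322,326,330])
im=r.snapshot('wrist').astype(int);print([(i,int(v)) for i,v in zip(range(180,380,3),im[180:380:3,295:320].mean((1,2)))])"
```

```text
t: 17.55
tool_pos: [0.4209, -0.0333, 0.079]
contact_force: [-0.1, 0.7, -3.1]
grip_width: 0.631
gripper_force: 26.8
150 66666666666665666666666666666666666666666666
158 66666666666666666666666666666666666666666666
166 66666666666666666666666666666666666666666666
174 66666666666666666666666666666666666666666666
182 66666666666665443343234344333346666666666666
190 666666666663BBBBBBBBBBBBBBBBBBBBB66666666666
198 666666665#1#1#1#11#1#1#2#2##1#21211166666666
206 66666664444445444444444555555555556666666666
214 33366667777777777777777777777777777777666666
222 44333557777777777777777777777777777777666666
230 44444437777777777777777777777777777777666666
238 44444447777777777777777777777777777777666666
246 44444447777776556567577777777777777777666666
254 44444427575555555555555557777777777777366666
262 44443225555555555555555555557777777777225666
270 44##2225555555555555555555555557777777322##6
278 4##222#4555555555555555555555555555553#222##
286 ##222##4555555555555555555555555555553##222#
294 ###34##4555555555555555555555555555552##33##
302 ####1##3555555555555555555555555555452##1###
310 #
[... 763 characters left out ...]
(204, 90), (207, 201), (210, 210), (213, 211), (216, 211), (219, 211), (222, 211), (225, 210), (228, 210), (231, 210), (234, 210), (237, 210), (240, 209), (243, 209), (246, 210), (249, 209), (252, 209), (255, 209), (258, 194), (261, 174), (264, 156), (267, 137), (270, 136), (273, 136), (276, 136), (279, 136), (282, 136), (285, 136), (288, 135), (291, 136), (294, 135), (297, 135), (300, 135), (303, 135), (306, 135), (309, 135), (312, 135), (315, 135), (318, 135), (321, 134), (324, 135), (327, 134), (330, 135), (333, 135), (336, 134), (339, 134), (342, 134), (345, 140), (348, 141), (351, 158), (354, 177), (357, 177), (360, 146), (363, 34), (366, 18), (369, 16), (372, 14), (375, 18), (378, 18)]
```

```bash
python3 -c "
from h import *
fit4([(201,206.5),(358,206.5),(205.5,351),(353,351)]);print(r.get_obs()['tool_pos'])"
```

```text
theta,x,z(near edge),y [ 1.4668e+00 -1.8000e-02 -3.2400e-02 -5.0000e-04] 0.31705455565577234
[ 0.42089964 -0.03327793  0.07899567]
```

```bash
python3 - <<'E'
from h import *
o=r.get_obs();R=o['tool_rot'];p0=o['tool_pos']
def f(q,full=0):
    th,x,z=q;a=np.array([np.cos(th),0,-np.sin(th)]);u=np.array([-np.sin(th),0,-np.cos(th)]);P=np.array([x,0,z]);F=P-.054*u
    v=proj('wrist',np.array([P,F,F-.018*a,F-.105*a])@R.T+p0)[:,1]
    w=v-[351,206.5,200,182.5]
    return w
s=least_squares(f,[1.45,-.018,-.032]);print(s.x,s.fun)
th,x,z=s.x;print('underside ht of near,far edges',[(p0+R@(np.array([x,0,z])-k*np.array([-np.sin(th),0,-np.cos(th)])-.105*np.array([np.cos(th),0,-np.sin(th)])))[2] for k in(0,.054)])
E
```

```text
[ 1.4581212  -0.01828379 -0.03197695] [-0.00175399  0.08054275 -0.1097916   0.03119175]
underside ht of near,far edges [np.float64(0.006612258587483863), np.float64(0.0005874588355877786)]
```

```bash
python3 shift.py '[{}, {}, {}]' 0.64|grep -v rot;python3 shift.py '[{}, {}, {}]' 1.0|grep -v rot;python3 - <<'E'
from h import *
asc()
edges([212,218,224,316,322,326,330,340])
im=r.snapshot('wrist').astype(int);print([(i,int(v)) for i,v in zip(range(160,380,2),im[160:380:2,295:320].mean((1,2)))])
E
```

```text
t: 18.0
tool_pos: [0.4214, -0.0335, 0.0796]
contact_force: [-0.6, -0.3, -0.1]
grip_width: 0.641
gripper_force: 0.3
t: 18.3
tool_pos: [0.4216, -0.0335, 0.0797]
contact_force: [-0.2, 0.3, 0.7]
grip_width: 1.001
gripper_force: 0.0
150 66666666666666666666666666666666666666666666
158 66666666666666666666666666666666666666666666
166 66666666666666666666666666666666666666666666
174 66666666666666666666666666666666666666666666
182 6666666666666BBBBBBBBBBBBBBBBB56666666666666
190 666666666666BBBBBBBBBBBBBBBBBBB5666666666666
198 66666666666BBBBBBBBBBBBBBBBBBBBB566666666666
206 6666666666BBBBBBBBBBBBBBBBBBBBBBB66666666666
214 343666663######B##B###BBBBBBBBBBBB6666666666
222 44333533444444444444444444434444444666666666
230 44444434344344443434443334444443344354446666
238 44444467877777777777777777777777777774446666
246 44444457777555555555756777777777777764446666
254 44444445555555555555555555777777777754446666
262 #4444445555555555555555555555677777744446666
270 #3444445555555555555555555555557777745666665
278 #2444445555555555555555554555555555566666662
286 ##444445555555555555555555555555555
[... 1529 characters left out ...]
, (262, 147), (264, 138), (266, 137), (268, 139), (270, 137), (272, 137), (274, 137), (276, 137), (278, 137), (280, 137), (282, 137), (284, 137), (286, 137), (288, 137), (290, 137), (292, 136), (294, 137), (296, 137), (298, 136), (300, 136), (302, 137), (304, 137), (306, 137), (308, 136), (310, 137), (312, 136), (314, 137), (316, 136), (318, 136), (320, 136), (322, 138), (324, 139), (326, 140), (328, 140), (330, 141), (332, 143), (334, 147), (336, 147), (338, 149), (340, 153), (342, 154), (344, 154), (346, 154), (348, 154), (350, 154), (352, 154), (354, 154), (356, 154), (358, 154), (360, 126), (362, 56), (364, 19), (366, 17), (368, 18), (370, 19), (372, 17), (374, 16), (376, 16), (378, 17)]
```

It stands free and upright. The front face spans rows 181–235 and the lid's far edge is at row 235. Next I locate it relative to the tool.

```bash
python3 - <<'E'
from h import *
edges([180,184,188,196,238,241,244])
o=r.get_obs()
for uv,z in[((281,235),.105),((281,217.5),.087),((273,181),0.),((204,240),.105),((346,240),.105)]:
    X=at('wrist',uv,z);print(uv,X.round(4),(o['tool_rot'].T@(X-o['tool_pos'])).round(4))
E
```

```text
180 [(235, 200), (319, 57)]
184 [(233, 314), (320, 349)]
188 [(230, 330), (322, 306)]
196 [(225, 294), (327, 332)]
238 [(200, 272), (351, 289), (368, 191)]
241 [(200, 277), (230, 59), (242, 100), (254, 109), (351, 291), (369, 170)]
244 [(200, 280), (223, 96), (230, 186), (242, 170), (254, 175), (262, 117), (272, 176), (350, 285), (367, 141)]
(281, 235) [ 0.4108 -0.0112  0.105 ] [ 0.0248  0.     -0.0253]
(281, 217.5) [ 0.4104 -0.0102  0.087 ] [ 0.0258  0.0001 -0.0073]
(273, 181) [ 0.4065 -0.0137  0.    ] [ 0.0243 -0.0049  0.0797]
(204, 240) [ 0.3868 -0.0247  0.105 ] [ 0.0229 -0.0275 -0.0254]
(346, 240) [ 0.4326 -0.0029  0.105 ] [ 0.0229  0.0233 -0.0253]
```

To row units: -0.002 m is -0.1, 0.026 m is 1.3.

```bash
python3 shift.py '[{"dx": -0.1, "dy": -0.1, "dz": 0.5}, {"dx": -0.1, "dy": -0.1, "dz": 1}, {"dx": -0.1, "dy": -0.1, "dz": 1.3}, {"dx": -0.1, "dy": -0.1, "dz": 1.3}]' |grep -v rot;python3 shift.py '[{}, {}, {}, {}, {}]' 0.0 60|grep -v rot;python3 shift.py '[{"dz": -1.5}, {"dz": -3}, {"dz": -4.5}, {"dz": -4.5}, {"dz": -4.5}]' |grep -v 0rot; python3 - <<'E'
from h import *
im=r.snapshot('wrist').astype(int);print([(i,int(v)) for i,v in zip(range(160,380,2),im[160:380:2,295:320].mean((1,2)))])
edges([180,190,200,210,240,250,260,270])
E
```

```text
t: 18.9
tool_pos: [0.4195, -0.036, 0.0524]
contact_force: [0.6, 0.3, 0.2]
grip_width: 0.998
gripper_force: 0.0
t: 19.4
tool_pos: [0.4207, -0.0363, 0.0541]
contact_force: [-1.3, -0.2, 6.1]
grip_width: 0.624
gripper_force: 63.4
t: 19.9
tool_pos: [0.4205, -0.0362, 0.1435]
tool_rot: [[-0.431, 0.902, 0.001], [0.902, 0.431, -0.0], [-0.001, 0.001, -1.0]]
contact_force: [1.0, 0.1, -3.7]
grip_width: 0.629
gripper_force: 65.1
[(160, 174), (162, 174), (164, 174), (166, 174), (168, 174), (170, 174), (172, 173), (174, 174), (176, 174), (178, 174), (180, 161), (182, 158), (184, 165), (186, 72), (188, 47), (190, 48), (192, 46), (194, 48), (196, 47), (198, 48), (200, 49), (202, 48), (204, 48), (206, 48), (208, 48), (210, 48), (212, 47), (214, 48), (216, 48), (218, 47), (220, 49), (222, 47), (224, 46), (226, 45), (228, 44), (230, 20), (232, 16), (234, 35), (236, 68), (238, 115), (240, 114), (242, 114), (244, 114), (246, 114), (248, 115), (250, 114), (252, 113), (254, 112), (256, 108), (258, 176), (260, 216), (262, 216), (264, 215), (266, 215), (268, 215), (270, 207), (272, 194), (274, 181), (276, 168
[... 311 characters left out ...]
2), (330, 142), (332, 142), (334, 142), (336, 141), (338, 142), (340, 141), (342, 142), (344, 142), (346, 142), (348, 141), (350, 142), (352, 142), (354, 142), (356, 141), (358, 142), (360, 115), (362, 52), (364, 20), (366, 17), (368, 18), (370, 17), (372, 19), (374, 19), (376, 18), (378, 19)]
180 [(154, 139), (237, 195), (253, 102), (261, 59), (268, 77), (279, 80), (289, 106), (297, 123), (302, 156)]
190 [(165, 123), (230, 314), (329, 355)]
200 [(195, 81), (223, 342), (336, 374)]
210 [(216, 184), (343, 366)]
240 [(363, 197)]
250 [(369, 182)]
260 [(186, 279), (238, 103), (253, 132), (258, 89), (375, 68)]
270 [(177, 281), (186, 587), (210, 176), (218, 175), (294, 119), (375, 598), (382, 418)]
```

```bash
python3 - <<'E'
from h import *
o=r.get_obs();R=o['tool_rot'];p0=o['tool_pos']
def f(q):
    th,x,z=q;a=np.array([np.cos(th),0,-np.sin(th)]);F=np.array([x,0,z])
    return proj('wrist',np.array([F,F-.018*a,F-.105*a])@R.T+p0)[:,1]-[258,231.5,185.7]
s=least_squares(f,[1.5,.025,-.05]);th,x,z=s.x;print(s.x,s.fun)
a=np.array([np.cos(th),0,-np.sin(th)]);u=np.array([-np.sin(th),0,-np.cos(th)])
B=np.array([x,0,z])-.105*a+.027*u;print('base centre tool',B,'world',p0+R@B)
pin=np.array([.4748,.2298,.052]);go(pin+[0,0,.0]-R@[B[0],0,0]+[0,0,p0[2]-.052])
E
```

```text
[ 1.48391379  0.04336326 -0.08877778] [0.00000000e+00 1.70530257e-13 2.84217094e-14]
base centre tool [0.00735391 0.         0.01348329] world [ 0.41630018 -0.02931086  0.12895449]
tool shift [0.2086 0.1645 0.    ] yaw of y 0.4459709141664759 j6 0.8653226838224752 t 20.0
```

```bash
python3 - <<'E'
from h import *
o=r.get_obs();R=o['tool_rot'];p0=o['tool_pos']
def f(q,z=-.051):
    th,x=q[:2];a=np.array([np.cos(th),0,-np.sin(th)]);F=np.array([x,0,z])
    v=proj('wrist',np.array([F,F-.018*a,F-.105*a])@R.T+p0)[:,1]-[258,231.5,185.7]
    return v
for z in(-.048,-.051,-.054,-.058):
    s=least_squares(lambda q:f(q,z),[1.5,.025]);print(z,s.x,s.fun)
w=np.array([[x,y,z] for z in(.054,) for x in(.022,.027,.032) for y in(-.027,.027)])@R.T+p0
print(proj('wrist',w).round(1))
E
```

```text
-0.048 [1.57014126 0.02649557] [-2.41071872  3.35238754 -0.94387427]
-0.051 [1.56394479 0.02773061] [-2.2872677   3.1967119  -0.91198761]
-0.054 [1.55773706 0.02896631] [-2.15763862  3.03160124 -0.8768152 ]
-0.058 [1.5494389  0.03061499] [-1.97436995  2.79523792 -0.82407506]
[[233.9 193.3]
 [327.3 193.3]
 [233.6 184.8]
 [327.6 184.8]
 [233.3 176.2]
 [327.9 176.2]]
```

```bash
python3 shift.py '[{"dx": 2, "dy": 1.5}, {"dx": 4, "dy": 3}, {"dx": 6, "dy": 4.5}, {"dx": 8, "dy": 6}, {"dx": 9.5, "dy": 7.25}]' |grep -v rot; python3 -c "
from h import *
go([.475,.2295,.1435])"
```

```text
t: 20.5
tool_pos: [0.4683, 0.2003, 0.142]
contact_force: [1.2, -0.4, -3.0]
grip_width: 0.626
gripper_force: 64.9
tool shift [ 0.0234  0.0187 -0.0015] yaw of y 0.44712517271228946 j6 1.3839397527706776 t 20.5
```

To row units: 0.024 m is 1.2, 0.0187 m is 0.935.

```bash
python3 shift.py '[{"dx": 0.6, "dy": 0.45}, {"dx": 1.2, "dy": 0.935}, {"dx": 1.2, "dy": 0.935}, {"dx": 1.2, "dy": 0.935}]' |grep -v rot; python3 - <<'E'
from h import *
go([.475,.2295,.1435])
im=r.snapshot('top');im2=r.snapshot('scene')
f=lambda im,u,v,w,h,k:cv2.resize(im[v:v+h,u:u+w],None,fx=k,fy=k,interpolation=cv2.INTER_CUBIC)
cv2.imwrite('pics/m7.png',np.hstack([f(im,180,185,66,80,6),f(im2,268,105,66,80,6)]))
o=r.get_obs();n=o['tool_rot'];p=o['tool_pos']
for nm,u0,v0,off in(('top',180,185,0),('scene',268,105,396)):
    pr=proj(nm,[p+n@np.array([sx*.027,sy*.027,.054]) for sx in(-1,1) for sy in(-1,1)]);print(nm,((pr-[u0,v0]+.5)*6+[off,0]).round())
    print('seat corners/pin',((proj(nm,[[.475,.2295,.052]])-[u0,v0]+.5)*6+[off,0]).round())
E
```

```text
t: 20.9
tool_pos: [0.4753, 0.2266, 0.143]
contact_force: [-0.5, -0.0, -3.2]
grip_width: 0.62
gripper_force: 65.0
tool shift [ 0.0028  0.001  -0.0005] yaw of y 0.44553980178511265 j6 1.431442593511852 t 20.9
top [[293. 274.]
 [244. 163.]
 [179. 326.]
 [130. 214.]]
seat corners/pin [[215. 256.]]
scene [[533. 301.]
 [653. 318.]
 [553. 213.]
 [670. 229.]]
seat corners/pin [[602. 315.]]
```

View pics/m7.png

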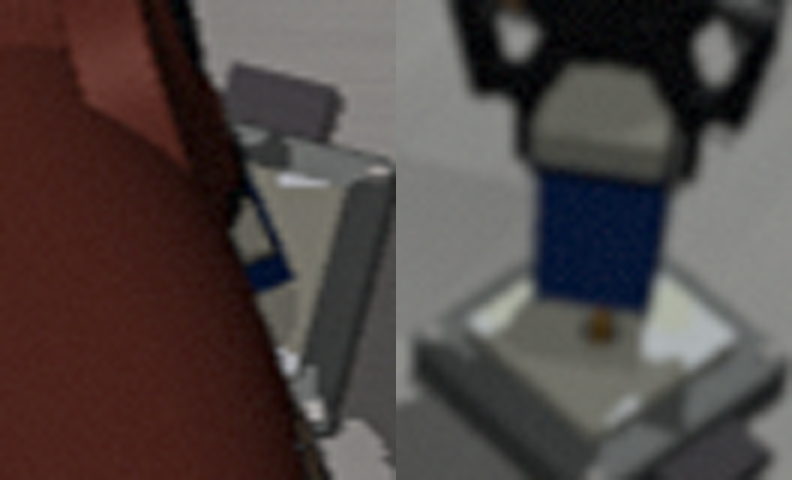

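The scene view shows the underside's near edge from (538,298) to (650,312), just above the pin tip at about (601,315). The corner in the top view at (292,277) is within about 1 mm of the prediction. After a 2 mm correction I'll descend.

To row units: 0.034 m is 1.7, 0.002 m is 0.1.

```bash
python3 shift.py '[{"dx": 0.1, "dy": 0.075, "dz": 0.6}, {"dx": 0.1, "dy": 0.075, "dz": 1.2}, {"dx": 0.1, "dy": 0.075, "dz": 1.6}, {"dx": 0.1, "dy": 0.075, "dz": 1.7}, {"dx": 0.1, "dy": 0.075, "dz": 1.7}]' |grep -v rot;python3 shift.py '[{"dz": 0.1}, {"dz": 0.2}, {"dz": 0.3}, {"dz": 0.4}, {"dz": 0.4}]' |grep -v rot
```

```text
t: 21.5
tool_pos: [0.4759, 0.2297, 0.109]
contact_force: [-0.2, 0.1, -3.2]
grip_width: 0.623
gripper_force: 65.1
t: 22.0
tool_pos: [0.4761, 0.2299, 0.1014]
contact_force: [-0.9, -0.7, -3.8]
grip_width: 0.631
gripper_force: 65.1
```

To row units: 0.006 m is 0.3, 0.0045 m is 0.225.

```bash
python3 shift.py '[{"dz": 0.075}, {"dz": 0.15}, {"dz": 0.225}, {"dz": 0.3}, {"dz": 0.3}]' |grep -v rot
```

```text
t: 22.5
tool_pos: [0.4763, 0.2299, 0.0958]
contact_force: [-2.2, -1.6, 3.0]
grip_width: 0.625
gripper_force: 65.6
```

To row units: 0.006 m is 0.3, 0.0045 m is 0.225.

```bash
python3 shift.py '[{"dz": 0.075}, {"dz": 0.15}, {"dz": 0.225}, {"dz": 0.3}, {"dz": 0.3}]' |grep -v rot
```

```text
t: 23.0
tool_pos: [0.4763, 0.2299, 0.0899]
contact_force: [-3.4, -0.8, 8.4]
grip_width: 0.628
gripper_force: 66.1
```

To row units: 0.003 m is 0.15, 0.002 m is 0.1.

```bash
python3 shift.py '[{"dz": 0.05}, {"dz": 0.1}, {"dz": 0.15}, {"dz": 0.15}, {"dz": 0.15}]' |grep -v rot
```

```text
t: 23.5
tool_pos: [0.4764, 0.2299, 0.088]
contact_force: [-6.3, -1.7, 21.2]
grip_width: 0.627
gripper_force: 67.4
```

```bash
python3 shift.py '[{"dy": -0.025}, {"dy": -0.05}, {"dy": -0.05}, {"dy": -0.05}]'; python3 -c "
from h import *
tq();print(r.close_job())"
```

```text
t: 23.9
tool_pos: [0.4763, 0.2299, 0.088]
tool_rot: [[-0.431, 0.902, 0.002], [0.902, 0.431, 0.001], [-0.0, 0.002, -1.0]]
contact_force: [-3.7, -0.4, 17.3]
grip_width: 0.627
gripper_force: 67.0
torque in tool axes [1.309  0.2104 0.0075] F [-3.7 -0.4 17.3]
the job is handed in; nothing more can be done
None
```

I stood the canister upright, slid it over the pin and handed it in while still gripping it, pressed down onto the seat's stop (17 N down push, 67 N grip). It took about 24 s of the 61 s; the verdict wasn't shown, and I didn't re-check the bystanders in a final picture.

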